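# Ready a kickstand frame for tightening its hub

## Task

I want to tighten the hub clamp with the ratchet: lift the cover plate off the two pins on the hub housing and lay it flat in the middle of the cork mat, handle up. Then flip the frame's kickstand down over its centre until it points straight down along the frame, and finally grip the frame stub by its short top tube, bring it upright and keep holding it there, because it tips over when let go: finish while still holding it. Leave the other things on the crate where they are.

Things in the scene. Friction and masses are not known exactly. Their poses are not given: they have to be found in the camera images.
- stand: Dark steel work stand fixed to the crate; origin on the crate surface under the frame's tipping axis. Its y axis runs along the tipping axis (which lies 45 mm above the crate), x across it, z up. Base plate 140 mm (x) by 335 mm (y from -100 to +235), 10 mm thick. The hub housing stands on it, centred at y = +180 mm.
- housing (a point): Centre of the top rim of the grey hub housing, an open-topped box 116 mm (x) by 90 mm (y) fixed on the stand, rim 60 mm above the crate. Axes are the stand's. Two upright steel pins (6 mm thick, 12 mm high) stand on the rim at x = -50 and +50 mm.
- cover: Loose aluminium cover plate 124 mm (x) by 96 mm (y) by 6 mm, about 0.2 kg, with two 9 mm holes; origin under its centre. At the start it lies on the housing rim, over the two pins, its axes along the stand's.
- cover_grip (a point): Centre of the cover's bar handle, a solid bar 22 mm wide (x), 50 mm long (y), 28 mm high standing on the middle of the plate; the point is 20 mm above the plate's underside, 14 mm above its top face. Axes are the cover's.
- mat: Cork mat fixed on the crate, 200 mm (x) by 180 mm (y), 4 mm thick; origin under its centre.
- frame (a joint): Lean of the frame stub about the stand's y axis, rad: 0 upright, positive leans to the stand's +x side, negative to its -x side; stops at -0.38 and +0.38. Nothing holds it up: it starts leaning on the +0.38 stop and falls to a stop when let go. The frame (about 1 kg) is an upright aluminium tube 30 mm thick on a hub whose axis is 45 mm above the crate.
- top_tube (a point): Short level top tube of the frame, 28 mm thick, along its own y axis (parallel to the stand's y). Origin on its centre line, 165 mm from the tipping axis, at the stand's y = +40 mm: from there 40 mm to its free end (+y) and 40 mm back to the upright tube. Axes are the frame's: z points away from the tipping axis and leans with it.
- kickstand (a joint): Kickstand angle on the frame, rad: 0 folded (points to the stand's -y side, 0.17 above level), 1.74 fully down along the frame; both are stops. It swings in the frame's plane. A spring pushes it to the nearer stop, dead centre at about 0.65; pressing it down takes 2 to 3 N at 70 mm from its pivot, and past centre it snaps down by itself.
- kickstand_pivot (a point): Kickstand's pivot on the frame: 105 mm from the tipping axis along the frame and at the stand's y = -35 mm. The leg is a round dark steel bar 14 mm thick, 130 mm from pivot to foot.
- kickstand_foot (a point): Centre of the rubber-tipped end of the kickstand (18 mm thick), 130 mm from its pivot.
- bracket_a: Bystander: walnut shelf bracket, an L of 150 x 120 mm with a diagonal brace, 22 mm thick, lying flat; origin under its middle. To be left alone.
- bracket_b: Bystander: second, identical walnut shelf bracket, lying flat; origin under its middle. To be left alone.
- ratchet: Bystander: chrome ratchet handle, 165 mm long, lying flat, head 34 mm across and 30 mm high; origin under its middle. To be left alone.
- door_stop: Bystander: aluminium door stop, a 46 mm round puck 30 mm high with a rubber ring; origin under its middle. To be left alone.
- socket: Bystander: steel socket, a 24 mm tube 30 mm high, standing; origin under its middle. To be left alone.
- screw_jar: Bystander: clear screw jar, 60 mm across, 80 mm high; origin under its middle. To be left alone.

How it is judged:
By the outcome, as a careful person would: the job done as asked, in the order asked, and still so for the second after the job is handed in, while the arm keeps its last pose, push and grip.
It also fails if it takes over 72 s, if anything falls off the work surface, if the arm or the gripper's body presses on something with over 40 N, if the wrist force passes 120 N, or if a joint passes its speed limit or range.

## Robot

A 7-joint arm with a two-finger parallel gripper is mounted at the origin on the work surface. World frame = base frame: x ahead of the robot, y to its left, z up, the work surface at z = 0. Lengths are in m, angles in rad, forces in N, time in s.
With the tool pointing down it reaches from about 0.35 to 0.9 m from the base axis. Payload 19.9 kg.
Tool frame: the origin (TCP) lies at the very end of the fingers, on their centre line; the grasp point (between the pads) lies 19 mm behind it; z points along the fingers, y is the direction in which the jaws open and shut (so a half turn about z gives the same grasp; the last joint's range is limited). The gripper opens to 85 mm and grips with 20 to 120 N. Pads are 22 mm wide; open, the fingers measure 114 mm over their backs; the gripper's body (76 mm by 85 mm) begins 54 mm behind the grasp point. The pads swing forward as they close: fully open they stand 13 mm farther back than shut.
Start: joints at [1.139, 0.417, -0.01, 1.614, 0.005, 1.111, -0.053], TCP at [0.238, -0.578, 0.231] pointing down, gripper open.
Joint ranges: [-2.81, 2.81], [-0.39, 2.02], [-1.27, 1.25], [0.06, 2.57], [-1.19, 4.33], [0.19, 2], [-2.82, 2.82]. Speed limits (rad/s): [1.89, 1.89, 2.39, 2.39, 3.01, 3.01, 3.01].

## Interface

Orientations are given as a unit quaternion [x, y, z, w].
In Python, from station import manip, eoat, planner, eyes gives the robot as it stands. Calls block until the motion is done:
- manip.goto(position, orientation): joint-space move of the TCP to a pose.
- manip.servo_line(position, orientation=None, rate=0.15, until_force=None): straight line of the TCP; orientation=None keeps the orientation; rate is the mean speed in m/s. With until_force (N) it stops when the force on the tool has changed by that much, and returns True; else False.
- manip.move_joints(angles): joint-space move.
- eoat.move_gripper(opening, grasp_force=None): finger opening in m; grasp_force is the grip in N (None keeps the last); returns when the fingers have stopped.
- manip.pause(seconds).
- planner.ik(position, orientation): joint angles nearest the present ones, or None.
- eyes.snapshot(name): name is "scene" or "top" or "wrist"; returns the picture (480x640x3 uint8, red, green, blue); there is no depth.
- eyes.camera_info(name): a dict with "fx", "fy", "cx", "cy" (pixels), "eye" and "attitude" of the camera in the world. Camera axes: x right, y down, z forward; pixel columns grow to the right and rows downward; lengths in m; the calibration is good to about 2 mm. A picture is of the moment at which its call begins: read the wrist's pose just before it. camera_info takes no time and is no camera call; for the wrist camera it gives the pose at the moment of the call.
A pose or a line that the arm cannot do raises manip.PlanningError and nothing moves.
- manip.hand_in(): hands the job in, once; it reports no verdict.
Readings, each from a call of its own:
- manip.get_time_s(): time.
- manip.get_joint_pos(): joint angles.
- manip.get_dq(): joint speeds.
- manip.get_joint_efforts(): joint torques, N m.
- manip.get_tool_pos(): TCP position.
- manip.get_tcp_rot(): TCP orientation.
- manip.get_contact_force(): force on the tool from outside, world axes, zero at the start.
- manip.get_torque(): the same for the moment, N m.
- manip.get_opening(): finger opening in m.
Only numpy, scipy, OpenCV 4.12 (cv2) and the standard library are available. Lean on these libraries where they do the work, as an engineer would, in place of code of your own. Each camera call takes 0.05 s, during which the arm holds its last target.

## Working session

There is one attempt and no reset: what is moved stays moved. The work goes in short steps, each a Python script; the robot and the scene stay as the last script left them, time stands still between calls to the robot, and variables do not carry over. Pictures are saved under pics/ and viewed, and the job is handed in when it is done.

```bash
ls; mkdir -p pics; python3 - <<'E'
from station import manip, eoat, planner, eyes
import cv2
for n in ("scene","top","wrist"):
    i=eyes.camera_info(n); print(n,i)
    cv2.imwrite(f"pics/{n}0.png",eyes.snapshot(n)[:,:,::-1])
print(manip.get_time_s(),manip.get_tool_pos(),manip.get_tcp_rot(),manip.get_opening())
E
```

```text
pics
scene {'fx': 509.66252873749056, 'fy': 509.66252873749056, 'cx': 317.0791329383007, 'cy': 239.49358438952845, 'eye': array([1.32270091, 0.33405311, 0.73269382]), 'attitude': array([ 0.50518809,  0.73191824, -0.37034593, -0.26818757])}
top {'fx': 533.6871520571242, 'fy': 533.6871520571242, 'cx': 324.71060654496017, 'cy': 242.17989293627, 'eye': array([0.48297306, 0.04546018, 1.29245844]), 'attitude': array([ 0.71049012, -0.70291679,  0.01192032, -0.03113956])}
wrist {'fx': 407.4239126811111, 'fy': 407.4239126811111, 'cx': 325.7098930593964, 'cy': 237.61428861633007, 'eye': array([ 0.29930668, -0.55295609,  0.37271823]), 'attitude': array([ 0.82380848, -0.55109199, -0.07468168,  0.10981733])}
0.15 [ 0.23796239 -0.57766989  0.23082691] [ 9.80969168e-01  1.94163072e-01 -1.34077332e-04 -4.18249489e-04] 0.08528108626904564
```

View pics/scene0.png

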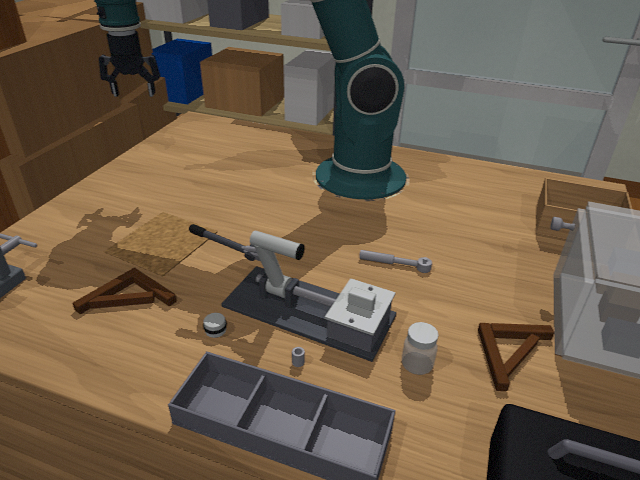

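View pics/top0.png

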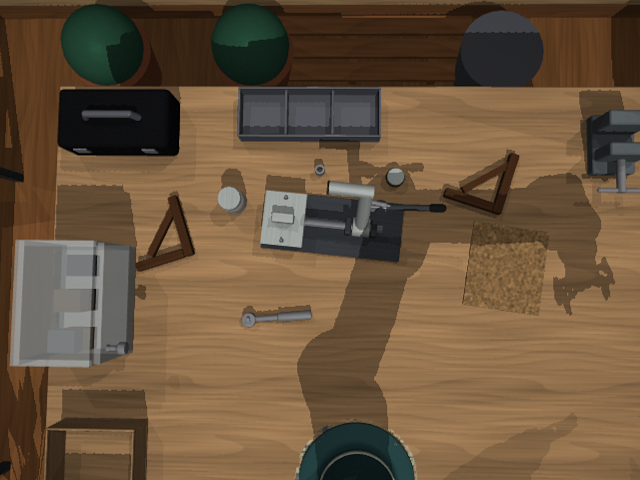

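The top view shows the cover at about (284,218), the leaning tube at (350,188), the kickstand foot at (440,208) and the mat at (507,268). The stand's +y points image-left, which is world +y, and its +x points image-up, which is world +x. Next I'll get precise corners.

```bash
python3 - <<'E'
import cv2
a=cv2.imread('pics/top0.png')
cv2.imwrite('pics/top0_crop.png',cv2.resize(a[160:280,250:450],None,fx=4,fy=4,interpolation=cv2.INTER_CUBIC))
a=cv2.imread('pics/scene0.png')
cv2.imwrite('pics/scene0_crop.png',cv2.resize(a[210:370,180:400],None,fx=3.6,fy=3.6,interpolation=cv2.INTER_CUBIC))
E
```

```text
(no output)
```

View pics/top0_crop.png

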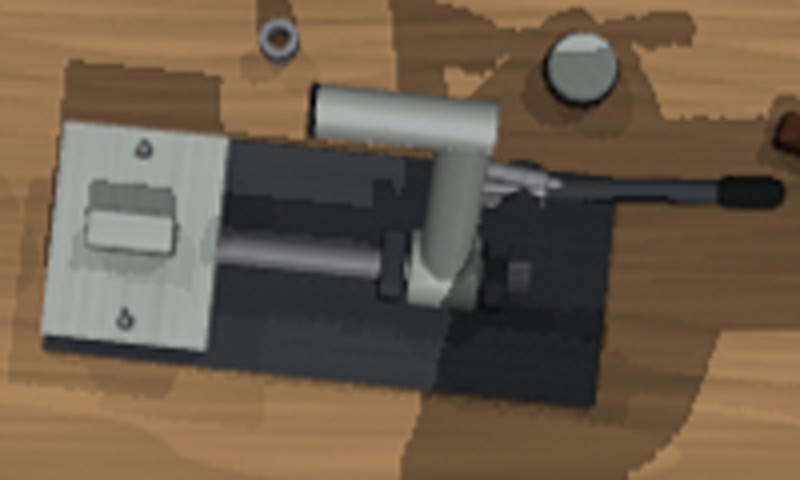

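View pics/scene0_crop.png

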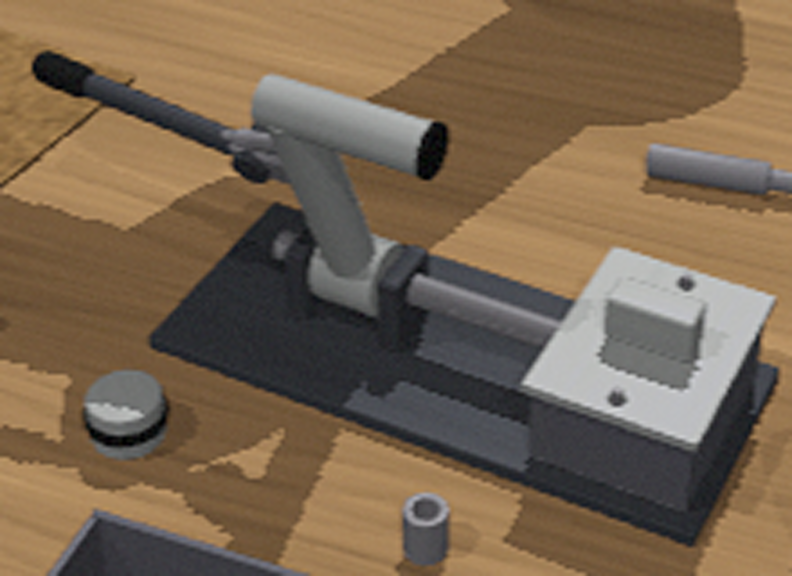

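In the crop the cover's corners and pin holes are clear: holes at crop (144,150) and (125,320). The frame leans toward the image top, and the kickstand foot is at crop (752,192). I'll cast rays next.

```bash
cat > h.py <<'E'
import numpy as np, cv2
from scipy.spatial.transform import Rotation as R
from station import manip, eoat, planner, eyes
def ray(info,uv):
    uv=np.atleast_2d(np.asarray(uv,float))
    d=np.c_[(uv[:,0]-info['cx'])/info['fx'],(uv[:,1]-info['cy'])/info['fy'],np.ones(len(uv))]
    return np.array(info['eye']),R.from_quat(info['attitude']).apply(d)
def plane(info,uv,z):
    e,d=ray(info,uv); return e+d*((z-e[2])/d[:,2])[:,None]
def tri(i1,u1,i2,u2):
    A=[];b=[];
    for i,u in((i1,u1),(i2,u2)):
        e,d=ray(i,u); d=d[0]/np.linalg.norm(d[0]); P=np.eye(3)-np.outer(d,d); A.append(P);b.append(P@e)
    A=np.vstack(A);b=np.hstack(b); x=np.linalg.lstsq(A,b,rcond=None)[0]; return x,np.linalg.norm(A@x-b)
def proj(info,p):
    q=R.from_quat(info['attitude']).inv().apply(np.atleast_2d(p)-info['eye'])
    return np.c_[info['cx']+info['fx']*q[:,0]/q[:,2],info['cy']+info['fy']*q[:,1]/q[:,2]]
E
python3 - <<'E'
from h import *
np.set_printoptions(precision=4,suppress=True)
T=eyes.camera_info('top');S=eyes.camera_info('scene')
ct=lambda L:(np.array(L,float)+.5)/4-.5+[250,160]
cs=lambda L:(np.array(L,float)+.5)/3.6-.5+[180,210]
C=plane(T,ct([(65,122),(229,138),(206,352),(42,337)]),.066);print('cover T',C,C.mean(0))
print([np.linalg.norm(C[i]-C[(i+1)%4]) for i in range(4)])
C2=plane(S,cs([(775,298),(698,445),(523,384),(618,248)]),.066);print('cover S',C2,C2.mean(0))
H=plane(T,ct([(144,150),(125,320)]),.066);print('holes',H,H.mean(0),np.linalg.norm(H[0]-H[1]))
H2=plane(S,cs([(617,398),(686,283)]),.066);print('holesS',H2,H2.mean(0),np.linalg.norm(H2[0]-H2[1]))
print('base right',plane(T,ct([(617,185),(595,406)]),.01))
print('baseS',plane(S,cs([(692,542),(150,343),(276,205)]),.01))
print('foot tri',tri(T,ct([(756,192)]),S,cs([(62,72)])))
# mat
m=eyes.snapshot('top')[:,:,::-1]
a=cv2.imread('pics/top0.png')
pts=plane(T,[(474,222),(548,234),(540,315),(463,304)],.004);print('mat',pts,pts.mean(0))
print([np.linalg.norm(pts[i]-pts[(i+1)%4]) for i in range(4)])
cv2.imwrite('pics/mat.png',cv2.resize(a[140:330,430:580],None,fx=3,fy=3,interpolation=cv2.INTER_CUBIC))
E
```

```text
cover T [[0.6774 0.2174 0.066 ]
 [0.6688 0.1219 0.066 ]
 [0.5445 0.1335 0.066 ]
 [0.5522 0.2285 0.066 ]] [0.6107 0.1753 0.066 ]
[np.float64(0.09591917364863785), np.float64(0.1248323610691653), np.float64(0.09529919939009095), np.float64(0.12572357542067045)]
cover S [[0.5556 0.228  0.066 ]
 [0.6778 0.2174 0.066 ]
 [0.6688 0.1217 0.066 ]
 [0.5464 0.1353 0.066 ]] [0.6121 0.1756 0.066 ]
holes [[0.6614 0.1712 0.066 ]
 [0.5625 0.1806 0.066 ]] [0.612  0.1759 0.066 ] 0.09934557307913962
holesS [[0.6609 0.17   0.066 ]
 [0.5614 0.1792 0.066 ]] [0.6111 0.1746 0.066 ] 0.09994361517704296
base right [[ 0.6505 -0.1089  0.01  ]
 [ 0.5173 -0.0962  0.01  ]]
baseS [[ 0.6904  0.2224  0.01  ]
 [ 0.66   -0.1059  0.01  ]
 [ 0.5199 -0.0941  0.01  ]]
foot tri (array([ 0.6271, -0.1633,  0.1622]), np.float64(0.0010208028151004014))
mat [[ 0.6136 -0.2779  0.004 ]
 [ 0.5863 -0.4537  0.004 ]
 [ 0.3932 -0.4323  0.004 ]
 [ 0.4169 -0.2508  0.004 ]] [ 0.5025 -0.3537  0.004 ]
[np.float64(0.17790624855369225), np.float64(0.1942372300997196), np.float64(0.183019878510048), np.float64(0.1985890982359143)]
```

View pics/mat.png

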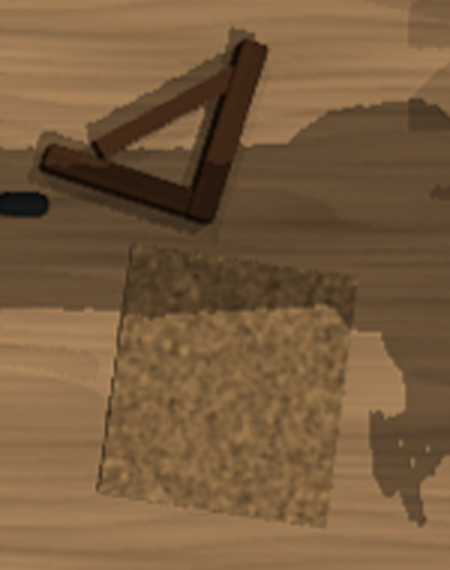

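Measured positions, all consistent with the given sizes:
- **Holes:** 99.3 and 99.9 mm apart (should be 100).
- **Cover and mat edges:** match the stated sizes.
- **Stand:** yaw about -0.095, origin about (0.5945, -0.004). The base-plate corners agree within 5 mm.
- **Kickstand foot:** triangulates to z = 0.162, predicted 0.163.

Next I'll check IK for all key poses, then do the cover.

```bash
cat >> h.py <<'E'
np.set_printoptions(precision=4,suppress=True)
YAW=-0.0945
H=np.array([0.6115,0.1752,0.])
RZ=lambda a:R.from_euler('z',a)
O=H-RZ(YAW).apply([0,.18,0])
MAT=np.array([.5025,-.354,0]); MYAW=-0.13
def down(yaw,lean=0.,spin=0.):
    # tool z = -z of frame leaned; tool y = frame x (spin about tool z)
    B=np.array([[0,1,0],[1,0,0],[0,0,-1]],float)
    return (RZ(yaw)*R.from_euler('y',lean)*R.from_matrix(B)*RZ(spin)).as_quat()
def fp(r,y,lean): # point at distance r along frame from axis
    return O+RZ(YAW).apply([r*np.sin(lean),y,.045+r*np.cos(lean)])
E
python3 - <<'E'
from h import *
print(O)
def t(n,p,q): print(n,p,planner.ik(p,q))
t('cov',H+[0,0,.068],down(YAW)); t('covup',H+[0,0,.3],down(YAW))
t('mat',MAT+[0,0,.012],down(MYAW))
for s in(0,np.pi/2,-np.pi/2):
  for r in (.17,.045):
    t(('kick',s),fp(r,-.12,.38),down(YAW,.38,s))
for l in(.38,0): t('tube',fp(.147,.04,l),down(YAW,l)); t('tubeup',fp(.25,.04,l),down(YAW,l))
E
```

```text
[ 0.5945 -0.004   0.    ]
cov [0.6115 0.1752 0.068 ] [ 0.1534  0.7287 -0.6803  1.6832  0.5499  0.9298 -0.8356]
covup [0.6115 0.1752 0.3   ] [ 0.2511  0.5055 -0.8358  1.4797  0.3795  1.3245 -0.7094]
mat [ 0.5025 -0.354   0.012 ] [ 0.7486  0.6884 -0.2475  1.7661  0.2393  0.7165  0.2439]
('kick', 0) [ 0.646  -0.1294  0.2029] [ 0.3424  0.7568 -0.3553  1.2075  0.218   1.5983 -0.0992]
('kick', 0) [ 0.5998 -0.125   0.0868] [ 0.3794  0.7949 -0.3689  1.4307  0.2552  1.3506 -0.1366]
('kick', 1.5707963267948966) [ 0.646  -0.1294  0.2029] [ 0.2331  0.7371 -0.1589  1.213   0.1065  1.58   -1.5904]
('kick', 1.5707963267948966) [ 0.5998 -0.125   0.0868] [ 0.238   0.7691 -0.144   1.4369  0.1109  1.3243 -1.5983]
('kick', -1.5707963267948966) [ 0.646  -0.1294  0.2029] [ 0.5106  0.8244 -0.6823  1.1994  0.4141  1.6518  1.3366]
('kick', -1.5707963267948966) [ 0.5998 -0.125   0.0868] [ 0.5436  0.8607 -0.6473  1.4237  0.4416  1.4082  1.2981]
tube [0.6526 0.0307 0.1815] [ 0.2105  0.786  -0.4878  1.2427  0.2258  1.5536 -0.3533]
tubeup [0.6906 0.0271 0.2772] [ 0.1636  0.7904 -0.461   1.0023  0.2063  1.7735 -0.323 ]
tube [0.5983 0.0358 0.192 ] [ 0.3901  0.4919 -0.6664  1.7015  0.3399  1.0667 -0.4797]
tubeup [0.5983 0.0358 0.295 ] [ 0.4085  0.3934 -0.6861  1.5859  0.2583  1.2551 -0.4154]
```

```bash
python3 - <<'E'
from h import *
q=down(YAW)
manip.goto([.42,-.2,.42],q)
manip.goto(H+[0,0,.22],q)
I=eyes.camera_info('wrist'); im=eyes.snapshot('wrist'); cv2.imwrite('pics/w1.png',im[:,:,::-1])
print(I,manip.get_tool_pos(),manip.get_time_s())
print(proj(I,[H+[0,0,.094]]), [proj(I,H+RZ(YAW).apply([x,0,.066])) for x in(-.05,.05)])
E
```

```text
{'fx': 407.4239126811111, 'fy': 407.4239126811111, 'cx': 325.7098930593964, 'cy': 237.61428861633007, 'eye': array([0.6182, 0.2396, 0.3623]), 'attitude': array([ 0.9901, -0.0472, -0.0066,  0.1322])} [0.612  0.174  0.2204] 3.6417
[[325.1621 225.8532]] [array([[257.9899, 217.0706]]), array([[392.5006, 216.9631]])]
```

View pics/w1.png

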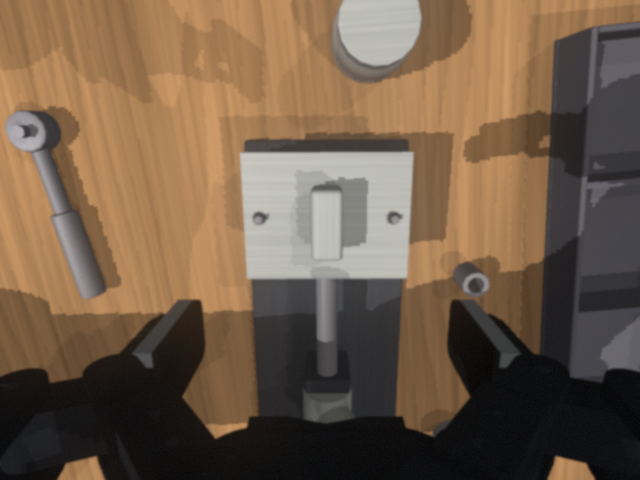

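The wrist view shows the handle centred at (326,224) and the holes at (260,218) and (394,218). My predictions were (325,226), (258,217) and (392,217), so they agree within about 1.5 mm. The cover isn't tilted. Grasping now.

```bash
python3 - <<'E'
from h import *
H2=H+[.001,0,0]
print(manip.servo_line(H2+[0,0,.085],rate=.12))
print(manip.servo_line(H2+[0,0,.068],rate=.04,until_force=8), manip.get_tool_pos())
eoat.move_gripper(0.0,60); print('open',manip.get_opening(),manip.get_contact_force())
p=manip.get_tool_pos(); 
manip.servo_line([p[0],p[1],p[2]+.03],rate=.06); print(manip.get_contact_force())
manip.servo_line([p[0],p[1],.30],rate=.15); print(manip.get_contact_force(),manip.get_opening(),p)
cv2.imwrite('pics/s2.png',eyes.snapshot('scene')[:,:,::-1]);print(manip.get_time_s())
E
```

```text
False
False [0.6124 0.1753 0.0679]
open 0.020970444139839468 [-0.7274 -0.5415  4.7422]
[ 0.2254 -0.5171 -2.3114]
[-0.0233  0.373  -2.0497] 0.021061634905888024 [0.6127 0.1753 0.0683]
8.3
```

View pics/s2.png

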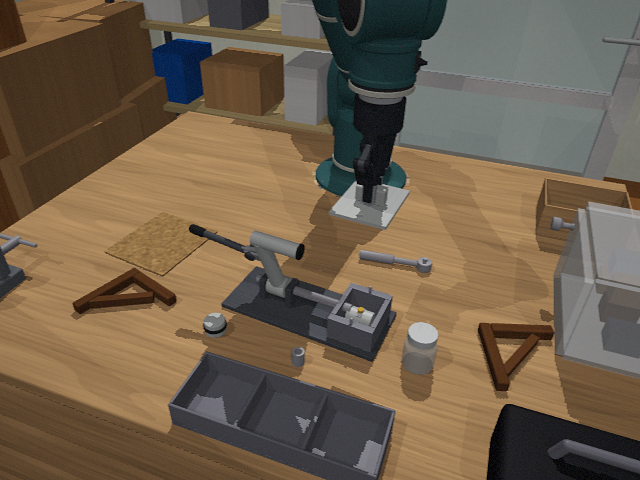

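The cover is held level at about (370,203) and clear of the housing, which is open. The load of about 2 N matches 0.2 kg. Now on to the mat.

```bash
python3 - <<'E'
from h import *
q=down(MYAW)
manip.goto(MAT+[0,0,.30],q)
manip.servo_line(MAT+[0,0,.04],q,rate=.15)
print(manip.servo_line(MAT+[0,0,.008],q,rate=.03,until_force=5),manip.get_tool_pos(),manip.get_contact_force())
eoat.move_gripper(.06); print(manip.get_opening())
manip.servo_line(MAT+[0,0,.06],q,rate=.08)
manip.servo_line(MAT+[0,0,.25],q,rate=.2)
I=eyes.camera_info('wrist');cv2.imwrite('pics/w3.png',eyes.snapshot('wrist')[:,:,::-1])
cv2.imwrite('pics/s3.png',eyes.snapshot('scene')[:,:,::-1])
print(manip.get_contact_force(),manip.get_time_s(),proj(I,MAT+[0,0,.03]))
E
python3 -c "
import cv2,numpy as np
cv2.imwrite('pics/c3.png',np.hstack([cv2.resize(cv2.imread('pics/'+f),(400,300)) for f in('w3.png','s3.png')]))"
```

```text
True [ 0.5023 -0.3539  0.0122] [-2.5312  0.9959 10.4192]
0.05998084845668074
[ 1.0982  0.1931 -0.3036] 15.4 [[327.0207 203.381 ]]
```

View pics/c3.png

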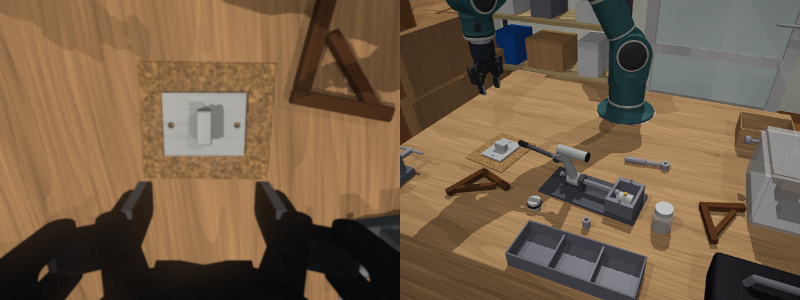

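The cover lies flat on the mat, handle up. In the wrist view it looks slightly off-centre in rows, so I'll measure that.

```bash
python3 - <<'E'
from h import *
a=cv2.imread('pics/w3.png')
cv2.imwrite('pics/w3c.png',cv2.resize(a[80:310,200:460],None,fx=2.5,fy=2.5,interpolation=cv2.INTER_CUBIC))
E
```

```text
(no output)
```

View pics/w3c.png

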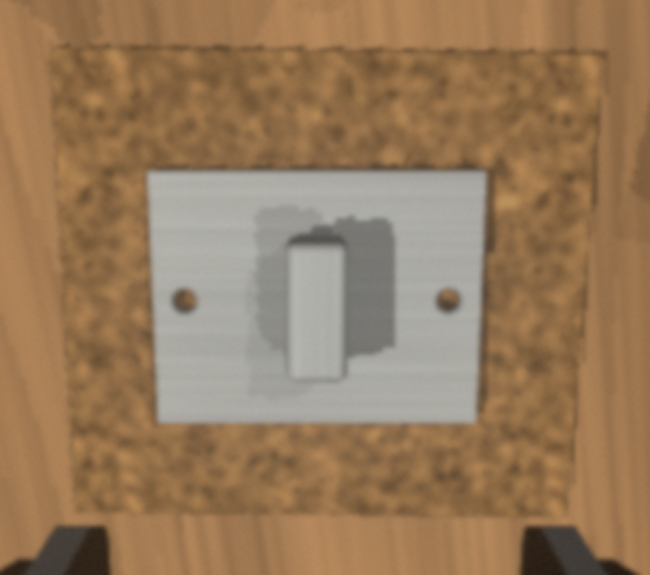

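```bash
python3 - <<'E'
from h import *
I=eyes.camera_info('wrist') # arm unmoved
c=lambda L:(np.array(L,float)+.5)/2.5-.5+[200,80]
M=plane(I,c([(55,47),(606,52),(567,515),(76,512)]),.004)
C=plane(I,c([(148,170),(487,170),(476,423),(157,423)]),.010)
hh=plane(I,c([(185,300),(448,300)]),.010)
for n,p in(('mat',M),('cov',C),('holes',hh)): print(n,p[:,:2].tolist(),p.mean(0),[round(float(np.linalg.norm(p[i]-p[i-1])),4) for i in range(len(p))])
print(RZ(-MYAW).apply(C.mean(0)-M.mean(0)), RZ(-MYAW).apply(hh.mean(0)-M.mean(0)))
E
```

```text
mat [[0.42012532662128144, -0.2514797513411607], [0.616823775651379, -0.2788194473151567], [0.5912929438785618, -0.45554080366217037], [0.39363687035870143, -0.4287416352127825]] [ 0.5055 -0.3536  0.004 ] [0.1792, 0.1986, 0.1786, 0.1995]
cov [[0.4469590333812079, -0.29838642101467056], [0.5698419023465869, -0.31435132129440224], [0.5573598226307596, -0.41001964141019354], [0.4338920571964114, -0.39406610041074724]] [ 0.502  -0.3542  0.01  ] [0.0966, 0.1239, 0.0965, 0.1245]
holes [[0.4525996041159551, -0.34755735646362446], [0.5511469155432419, -0.3603259048400611]] [ 0.5019 -0.3539  0.01  ] [0.0994, 0.0994]
[-0.0034 -0.001   0.006 ] [-0.0035 -0.0008  0.006 ]
```

The cover is 3.5 mm from the mat's centre, square and flat, which is good. Now the kickstand: closed fingers, tool tilted with the frame, pressing along the frame 85 mm out from the pivot.

```bash
python3 - <<'E'
from h import *
q=down(YAW,.38,np.pi/2)
manip.servo_line(MAT+[0,0,.36],rate=.25)
eoat.move_gripper(0.0)
manip.goto(fp(.30,-.12,.38),q)
manip.servo_line(fp(.16,-.12,.38),q,rate=.15)
print(manip.get_contact_force(),manip.get_tool_pos(),fp(.16,-.12,.38))
cv2.imwrite('pics/s4.png',eyes.snapshot('scene')[:,:,::-1])
for r in (.12,.10,.08,.06,.04):
    manip.servo_line(fp(r,-.12,.38),q,rate=.08); print(r,manip.get_contact_force())
cv2.imwrite('pics/s5.png',eyes.snapshot('scene')[:,:,::-1])
print(manip.get_time_s())
a=np.hstack([cv2.resize(cv2.imread(f'pics/{f}')[130:390,160:460],(400,347)) for f in('s4.png','s5.png')]);cv2.imwrite('pics/c5.png',a)
E
```

```text
[0.1356 0.6313 0.1948] [ 0.6428 -0.1291  0.1945] [ 0.6423 -0.1291  0.1936]
0.12 [ 0.0384 -0.5029  0.9669]
0.1 [-1.1031 -1.4014  1.5112]
0.08 [ 0.1853  0.3844 -0.523 ]
0.06 [-0.0696 -0.3426  1.4034]
0.04 [ 0.1917 -0.8195 -0.3875]
21.7417
```

View pics/c5.png

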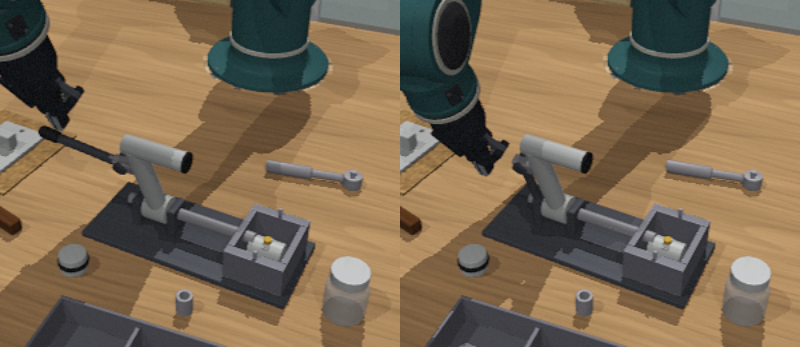

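The right panel shows the leg is no longer sticking out, and the force is near zero, so it looks snapped down. I'll retreat, check it from the wrist and scene cameras, and go above the top tube.

```bash
python3 - <<'E'
from h import *
manip.servo_line(fp(.30,-.12,.38),rate=.2)
q=down(YAW,.38)
eoat.move_gripper(.085)
manip.goto(fp(.27,.04,.38),q)
I=eyes.camera_info('wrist');W=eyes.snapshot('wrist')[:,:,::-1]
S=eyes.snapshot('scene')[:,:,::-1];T=eyes.snapshot('top')[:,:,::-1]
cv2.imwrite('pics/w6.png',W);cv2.imwrite('pics/s6.png',S);cv2.imwrite('pics/t6.png',T)
print(manip.get_time_s(),manip.get_tool_pos()-fp(.27,.04,.38))
print('pred tube top ends wrist',proj(I,[fp(.165,.08,.38),fp(.165,.04,.38),fp(.165,0,.38)]))
si=eyes.camera_info('scene');print('scene foot', proj(si,[fp(-.025,-.035,.38),fp(.105,-.035,.38),fp(.165,.08,.38),fp(.165,.0,.38)]))
a=np.hstack([cv2.resize(W,(400,300)),cv2.resize(S[190:355,180:400],(400,300))]);cv2.imwrite('pics/c6.png',a)
E
```

```text
25.3 [ 0.0001 -0.0006  0.0001]
pred tube top ends wrist [[325.2523 170.2756]
 [325.4058 234.569 ]
 [325.5472 293.7945]]
scene foot [[267.168  285.3181]
 [252.0309 252.0957]
 [300.0989 251.4762]
 [260.4785 239.3053]]
```

View pics/c6.png

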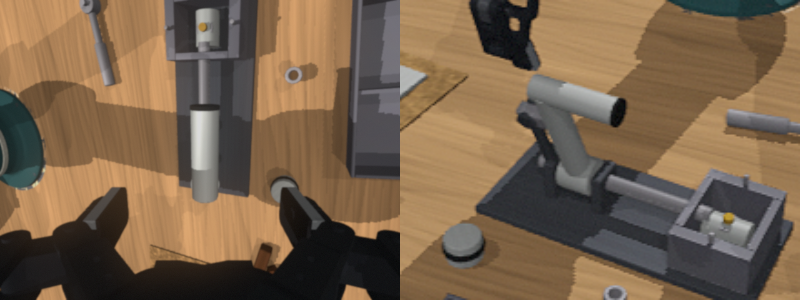

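The scene crop shows the kickstand pointing down along the frame, parallel to the tube, behind it. In the wrist view the tube's centre line is at column 327 (predicted 325) and its end at row 168 (predicted 170). Now I'll grip it and raise it.

```bash
python3 - <<'E'
from h import *
q=down(YAW,.38); r=.148
print(manip.servo_line(fp(r+.03,.04,.38),q,rate=.12,until_force=10))
print(manip.servo_line(fp(r,.04,.38),q,rate=.05,until_force=10))
eoat.move_gripper(0.0,70); print(manip.get_opening(),manip.get_contact_force(),manip.get_tool_pos()-fp(r,.04,.38))
for l in np.linspace(.38,0,9)[1:]:
    manip.servo_line(fp(r,.04,l),down(YAW,l),rate=.05); print(round(l,3),manip.get_contact_force(),manip.get_torque())
manip.pause(.5)
print(manip.get_opening(),manip.get_time_s(),manip.get_tool_pos()-fp(r,.04,0),manip.get_contact_force())
for n in('scene','top','wrist'): cv2.imwrite(f'pics/{n}7.png',eyes.snapshot(n)[:,:,::-1])
for n in('scene','top'):
    i=eyes.camera_info(n); print(n,proj(i,[fp(.165,.08,0),fp(.165,0,0),fp(0,0,0),fp(-.025,-.035,0),fp(.105,-.035,0)]))
S=cv2.imread('pics/scene7.png');T=cv2.imread('pics/top7.png')
cv2.imwrite('pics/c7.png',np.hstack([cv2.resize(S[190:355,180:400],(400,300)),cv2.resize(T[160:280,250:410],(400,300))]))
E
```

```text
False
False
0.026365087295012062 [ 3.1464 -0.1984  4.3893] [ 0.0003 -0.      0.0003]
0.332 [3.6574 0.9917 3.4203] [ 0.1805 -0.6597 -0.0809]
0.285 [2.9317 0.3284 5.1463] [ 0.0613 -0.599   0.0481]
0.238 [ 1.9879 -0.2374  4.963 ] [ 0.0527 -0.4713  0.0125]
0.19 [ 1.6879 -0.3989  5.6197] [ 0.0077 -0.2293  0.0702]
0.143 [1.1827 0.2278 5.9792] [-0.0285 -0.1886  0.0365]
0.095 [ 1.0844 -0.6763  5.6111] [-0.0631 -0.1403  0.0636]
0.047 [ 1.0612 -0.711   3.8629] [-0.1217 -0.0641 -0.0225]
0.0 [ 0.0112 -0.5945  3.6442] [-0.1368  0.0458  0.0582]
0.025769762122614615 30.375 [ 0.0002 -0.0001 -0.0001] [-0.2751 -1.7646  3.0395]
scene [[315.4834 228.2784]
 [277.0121 217.2618]
 [279.202  284.4061]
 [264.984  288.5259]
 [262.2651 238.4137]]
top [[324.8341 216.124 ]
 [363.9328 220.1516]
 [360.6579 227.35  ]
 [374.8432 229.791 ]
 [378.8992 224.6872]]
```

View pics/c7.png

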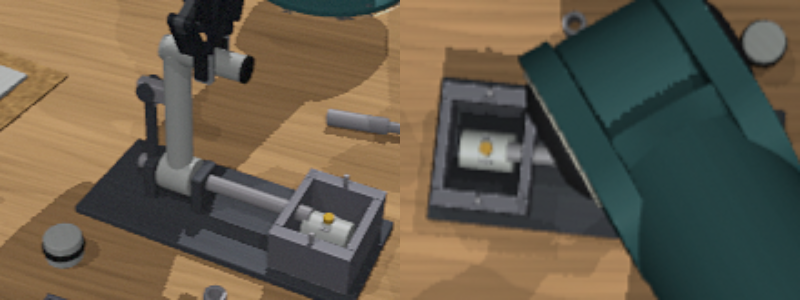

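The frame is upright and held, the kickstand points down beside the tube, and nothing else has moved. I'll check the lean by comparing the black tube-end centroid with its prediction. The 0.38 stop picture serves as a reference for calibration bias.

```bash
python3 - <<'E'
from h import *
i=eyes.camera_info('scene')
def c(f,l):
    a=cv2.imread(f); p=proj(i,fp(.165,.08,l))[0]; x,y=np.round(p).astype(int)
    g=a[y-12:y+13,x-12:x+13].max(2); m=(g<45).astype(np.uint8)
    n,lab,st,ce=cv2.connectedComponentsWithStats(m)
    for k in range(1,n):
        if st[k,4]>15: print(f,l,st[k].tolist(),ce[k]+[x-12,y-12]-p)
c('pics/scene0.png',.38);c('pics/s6.png',.38);c('pics/scene7.png',0)
print('per 0.01 rad',proj(i,fp(.165,.08,.01))-proj(i,fp(.165,.08,0)))
a=cv2.imread('pics/scene7.png')
cv2.imwrite('pics/s7c.png',cv2.resize(a[185:305,250:350],None,fx=5,fy=5,interpolation=cv2.INTER_CUBIC))
E
```

```text
pics/scene0.png 0.38 [8, 5, 8, 16, 93] [-0.5935  0.0937]
pics/s6.png 0.38 [8, 5, 8, 16, 93] [-0.5935  0.0937]
pics/scene7.png 0 [9, 5, 8, 15, 82] [-0.3249 -0.3637]
per 0.01 rad [[-0.3953  0.4598]]
```

View pics/s7c.png

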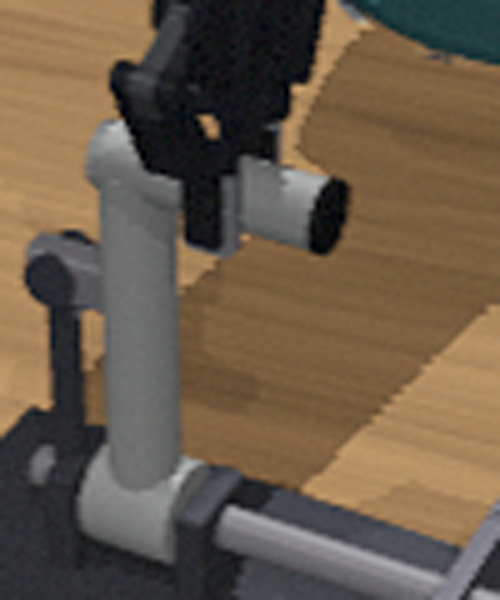

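View pics/scene7.png

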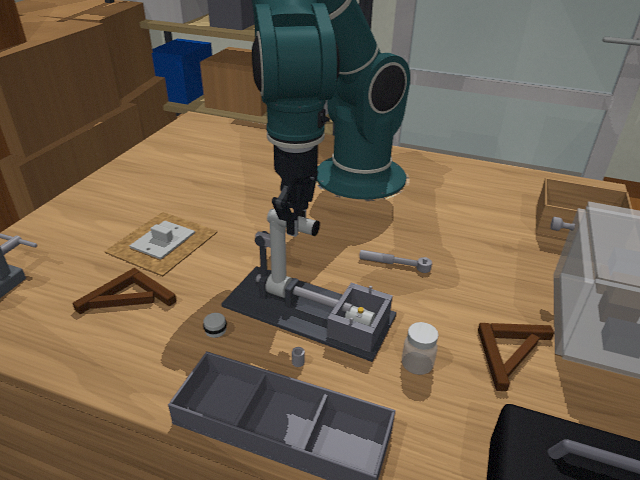

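The tube end's residual is under 0.5 px, which puts the lean within about 0.01 rad of upright. The kickstand hangs parallel to the tube, the cover at (163,240) is flat on the mat, and the bystanders haven't moved. Handing in.

```bash
python3 - <<'E'
from h import *
print(manip.get_time_s(),manip.get_opening(),manip.get_contact_force(),manip.get_dq()); manip.hand_in()
E
```

```text
30.525 0.026236553911304614 [ 1.3585 -1.7567  0.9888] [ 0.0003 -0.0015 -0.0004  0.0014 -0.0005 -0.0008  0.0018]
the job is handed in; nothing more can be done
```

The job is done in the order you asked and handed in at 30.5 s of the 72 s allowed, with the arm still holding the frame upright. No verdict is reported, so these are my own last checks.

- **Cover:** it lies flat on the cork mat, handle up and square to it, about 3.5 mm from the centre in the wrist camera view.
- **Kickstand:** it snapped past its centre and points straight down, parallel to the tube in the scene picture. I judged this by eye and did not measure the angle.
- **Frame:** gripped by the top tube with 70 N and still at hand-in. The black tube end was within 0.5 px of where it should be when upright, so the lean is within about 0.01 rad, possibly slightly to the -x side.
- **Other things on the crate:** by eye, none of them had moved in the last picture.

Some measurements disagreed slightly. The two views of the stand's base corners differed from my stand pose by up to 5 mm. The mat's centre differed by 3 mm between the top and wrist cameras, which is most of the cover's offset. The gripper read 26 mm closed on the 28 mm tube, and 21 mm on the 22 mm handle. The largest force I read at the tool was about 11 N, when setting the cover down.

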